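Fish the dropped bracket out of the drive guard

TASK

A steel angle bracket has fallen inside the low wire guard of the drive unit, where the hand cannot go. Take the hooked rod by its handle, reach it in through the guard's open side and hook the bracket out onto the open bench, not touching the bracket by hand while it is inside the guard. Then lay the rod flat on the bench, wholly outside the guard, and stand the bracket on its base in the shallow tray, leaving the jar, the weight and the screwdriver alone.

Things in the scene. Friction and masses are not known exactly. Their poses are not given: they have to be found in the camera images.
- guard: Fixed drive unit with a low cage of 6 mm steel wires. Origin on the bench at the middle of the cage's open mouth; x across the mouth, y into the cage, z up. Cage: x -150 to 150, y 0 to 200 mm; roof wires along y, 37 mm apart, at z 85 to 91 mm; sides wired shut. The mouth (y = 0) is open over its width, from the bench up to 85 mm. At yaw 0 it faces the robot's right (-y of the world).
- coupling (a point): Stub shaft's coupling inside the guard, 32 mm across (z 39 to 71 mm), at guard x -90, y 170 to 200 mm. Behind it a white drive housing, 310 mm wide and up to 120 mm high, closes the cage from guard y 200 to 350 mm.
- rod: Loose hooked rod, flat, 160 g. Origin on the underside below the handle's middle; x towards the hook, z up. Handle: grey block 100 mm (x -50 to 50) by 18 mm (y), 36 mm high. Steel rod 10 mm thick, centreline 8 mm up, runs straight to x 240 mm, turns square to -y for 60 mm (the hook), then returns 14 mm towards the handle (to x 226, y -60 mm).
- hook (a point): Middle of the hook's 60 mm cross piece, on its centreline: 240 mm ahead of the rod's origin, 30 mm to its -y side, 8 mm above its underside.
- bracket: Loose steel angle bracket, about 200 g, resting on its base. Origin at the centre of the base's underside; z up. Base 40 mm (x) by 36 mm (y), 10 mm thick; upright flange 10 mm thick along its -x edge (x -20 to -10 mm), 36 mm wide, top 36 mm up. It starts at guard x 0 to 70, guard y 60 to 125 mm, at any yaw.
- tray: Loose shallow aluminium tray, 160 mm (x) by 120 mm (y), 30 mm high, 4 mm walls; origin at the centre of its underside, z up.
- tray_in (a point): Centre of the tray's inner floor.
- jar: Bystander: amber glass jar, 56 mm across, 85 mm high, standing; origin under its centre.
- weight: Bystander: steel knob weight, 36 mm across, 52 mm high, standing; origin under its centre.
- driver: Bystander: grey-handled screwdriver, 190 mm long, lying near the guard's robot side; origin under it.
Things that resemble listed ones, but are neither listed nor needed, are in the scene too. Leave any blue or red look-alike of the bracket alone.

How it is judged:
On the way, in this order (a step that is already met when the one before it is completed fails the run):
1. the rod's hook is inside the guard (y of hook in the frame of guard above 0.04 m and height (world z) of hook below 0.08 m), for 0.1 s.
2. the bracket has been drawn out of the guard onto the open bench (y of bracket in the frame of guard below -0.025 m and height (world z) of bracket below 0.02 m), for 0.1 s.
At the end, for the whole second after the job is handed in: The bracket rests in the tray, standing on its base (within 7 degrees of upright, underside within 5 mm of the tray's floor); the rod lies flat on the bench (within 6 degrees, hook less than 20 mm high) with its hook outside the guard's mouth; both are still (x of bracket in the frame of tray between -0.075 and 0.075 m and y of bracket in the frame of tray between -0.055 and 0.055 m and z of bracket in the frame of tray_in below 0.005 m and angle between bracket's own z axis and vertical below 0.12 rad and angle between each of tray, rod's own z axis and vertical below 0.1 rad and linear speed of each of bracket, rod below 0.02 m/s and y of hook in the frame of guard below -0.005 m and height (world z) of hook below 0.02 m); the robot touches nothing.
It fails at once if the robot touches the bracket while it is inside the guard (contact force between any of the fingers, the arm and bracket above 0.5 N and y of bracket in the frame of guard above 0 m).
It fails at once if the jar, the weight or the screwdriver is disturbed (moved more than 20 mm) (distance of any of jar, weight, driver from where it was at the start of the episode above 0.02 m).
It also fails if it takes over 72 s, if anything falls off the work surface, if the arm or the gripper's body presses on something with over 40 N, if the wrist force passes 120 N, or if a joint passes its speed limit or range.

ROBOT

A 6-joint arm with a two-finger parallel gripper is mounted at the origin on the work surface. World frame = base frame: x ahead of the robot, y to its left, z up, the work surface at z = 0. Lengths are in m, angles in rad, forces in N, time in s.
With the tool pointing down it reaches from about 0.25 to 0.775 m from the base axis. Payload 4 kg.
Tool frame: the origin (TCP) lies midway between the tips of the shut fingers; the grasp point (between the pads) lies 19 mm behind it (bot.grip_point_offset is the distance from the TCP to the grasp point, in m); x points along the fingers, z is the direction in which the jaws open and shut, and the axes are right-handed (so a half turn about x gives the same grasp; the last joint's range is limited). The gripper opens to 94 mm and grips with 3 to 60 N. Pads are 16 mm wide; open, the fingers measure 119 mm over their backs; the gripper's body (75 mm by 177 mm) begins 78 mm behind the grasp point.
Start: joints at [1.211, 0.087, 1.371, -0, 1.684, -0.103], TCP at [0.14, 0.532, 0.206] pointing down, gripper open.
Joint ranges: [-3.1, 3.1], [-0.76, 2.03], [0.27, 2.55], [-1.08, 4.22], [0.17, 2.65], [-2.57, 2.57]. Speed limits (rad/s): [2.79, 2.79, 3.14, 3.14, 3.14, 3.14].

INTERFACE

Orientations are given as a unit quaternion [x, y, z, w].
In Python, from plant import bot gives the robot as it stands.
- The arm moves only by the tool drive_tool, never from a script. Its argument "commands" is a list of rows, each a list of 2 entries, a list of its own where there are three numbers: the shift along the world's x, y, z in units of 30 cm (1.0 is 30 cm), then the turn, a rotation vector about the world's x, y, z in units of 2 rad (1.0 is 2 rad). In form: [[[x, y, z], [rx, ry, rz]], ...]. A call has 1 to 12 rows; each row is the pose to reach, as a shift and turn from the pose measured when the call began; what a row does not reach only later rows make up. A row lasts 1/10 s, in which the tool goes at most 50 mm and 8.59 degrees, less where a joint would pass 70% of its speed; a pose out of reach is approached as far as the arm can. A call with a number of a shift or a turn outside -1 to 1 is refused whole. A call with a gripper value outside its range is refused whole. "jaw" is the opening, from -1 (shut) to 1 (fully open), set as the call begins (left out, the last holds). The fingers move at their own pace and stop on an object; "grip_force" is the grip in N (left out, the last holds). Time passes only in rows, so rows that repeat a pose let the fingers close. It gives the time, the measured TCP pose, the force and the opening at its end, in the units of the state.
- bot.get_obs(): the state, without advancing time (a new reading comes with each control period).
- bot.read_camera(name): name is "scene" or "side" or "wrist"; returns a dict with "img" (384x512x3 uint8, red, green, blue), "mtx" (3x3 intrinsics, pixels), "world_to_cam" (4x4, takes a point from world to camera coordinates). Camera axes: x right, y down, z forward; pixel columns grow to the right and rows downward; lengths in m; the calibration is good to about 2 mm. The wrist camera is an equidistant fisheye: a pixel r from the principal point sees the ray r / f radians off the axis. A picture is of the moment at which its call begins. There is no depth.
- bot.sign_off(): hands the job in, once; it reports no verdict.
The state is a dict: "time_s": time; "joints": joint angles; "joint_velocities": joint speeds; "joint_torque": joint torques, N m; "position": TCP position; "orientation": TCP orientation; "force": force on the tool from outside, world axes, zero at the start; "torque": the same for the moment, N m; "width": finger opening in m.
Only numpy, scipy, OpenCV 4.12 (cv2) and the standard library are available. Lean on these libraries where they do the work, as an engineer would, in place of code of your own. Each camera call takes 0.05 s, during which the arm holds its last target. There are 200 camera calls.

## Working session

There is one attempt and no reset: what is moved stays moved. The work goes in short steps, Python scripts to look and compute and a tool call to move; the robot and the scene stay as the last step left them, time stands still between calls to the robot, and variables do not carry over. Pictures are saved under pics/ and viewed, about 8 in all and at most 12, crops included, and the job is handed in when it is done.

Besides the shell and the picture viewer there is one more tool, called after "Request:" by a JSON object that holds its "name" and its "arguments", one argument or row to a line. drive_tool: Moves the arm, as the interface text tells. Shifts and turns lie within -1 to 1; 1 stands for 30 cm of shift or 2 rad of turn. Its arguments: {"type":"object","properties":{"commands":{"type":"array"},"jaw":{"type":"number"},"grip_force":{"type":"number"}},"required":["commands"]}

```bash
ls; mkdir -p pics
cat > h.py <<'E'
import numpy as np, cv2
from plant import bot
def shot(n):
    d=bot.read_camera(n); return d['img'][:,:,::-1].copy(),np.array(d['mtx']),np.array(d['world_to_cam'])
def ray(px,K,T,fish=False):
    x=(px[0]-K[0,2])/K[0,0]; y=(px[1]-K[1,2])/K[1,1]
    if fish:
        r=np.hypot(x,y); d=np.array([x/r*np.sin(r),y/r*np.sin(r),np.cos(r)]) if r>1e-9 else np.array([0,0,1.])
    else: d=np.array([x,y,1.])
    R=T[:3,:3]; return -R.T@T[:3,3], R.T@d
def onz(px,z,K,T,fish=False):
    o,d=ray(px,K,T,fish); return o+d*(z-o[2])/d[2]
def proj(p,K,T,fish=False):
    c=T[:3,:3]@np.asarray(p,float)+T[:3,3]
    if fish:
        r=np.hypot(c[0],c[1]); th=np.arctan2(r,c[2]); x,y=c[0]/r*th,c[1]/r*th
    else: x,y=c[0]/c[2],c[1]/c[2]
    return np.array([K[0,0]*x+K[0,2],K[1,1]*y+K[1,2]])
E
python3 - <<'E'
from h import *
o=bot.get_obs(); print(o)
for n in ['scene','side','wrist']:
    i,K,T=shot(n); cv2.imwrite(f'pics/{n}0.png',i); np.savez(f'pics/{n}0.npz',K=K,T=T); print(n,K.round(1).tolist(),(-T[:3,:3].T@T[:3,3]).round(3),T[2,:3].round(2))
a=[cv2.imread(f'pics/{n}0.png') for n in ['scene','side']]
cv2.imwrite('pics/v1.png',cv2.resize(a[0],(800,600),interpolation=cv2.INTER_CUBIC))
cv2.imwrite('pics/v2.png',cv2.resize(a[1],(800,600),interpolation=cv2.INTER_CUBIC))
E
```

```text
pics
{'time_s': 0.0, 'joints': array([ 1.21087027e+00,  8.79600194e-02,  1.37224331e+00,  5.87512822e-06,
        1.68357081e+00, -1.03071040e-01]), 'joint_velocities': array([ 0.00023243, -0.00119531, -0.00130286,  0.00130393,  0.00136125,
       -0.00011406]), 'joint_torque': array([ 1.22718331e-03, -3.40189576e+01, -3.02424431e+01,  7.18302839e-02,
        3.31487751e-02, -1.52831631e-04]), 'position': array([0.1395186 , 0.53145378, 0.20430697]), 'orientation': array([-0.43224875,  0.5605762 ,  0.43144087,  0.55926213]), 'force': array([ 0.93604104, -0.56383198,  0.24133095]), 'torque': array([ 0.00772468, -0.04174747, -0.00428126]), 'width': 0.09416837176014743}
scene [[399.9, 0.0, 257.9], [0.0, 399.9, 188.4], [0.0, 0.0, 1.0]] [1.434 0.312 0.699] [-0.79 -0.31 -0.53]
side [[439.4, 0.0, 258.4], [0.0, 439.4, 183.0], [0.0, 0.0, 1.0]] [-0.1   -0.947  0.851] [ 0.46  0.68 -0.58]
wrist [[297.3, 0.0, 255.3], [0.0, 297.3, 186.4], [0.0, 0.0, 1.0]] [0.074 0.549 0.383] [ 0.23 -0.06 -0.97]
```

View pics/v1.png

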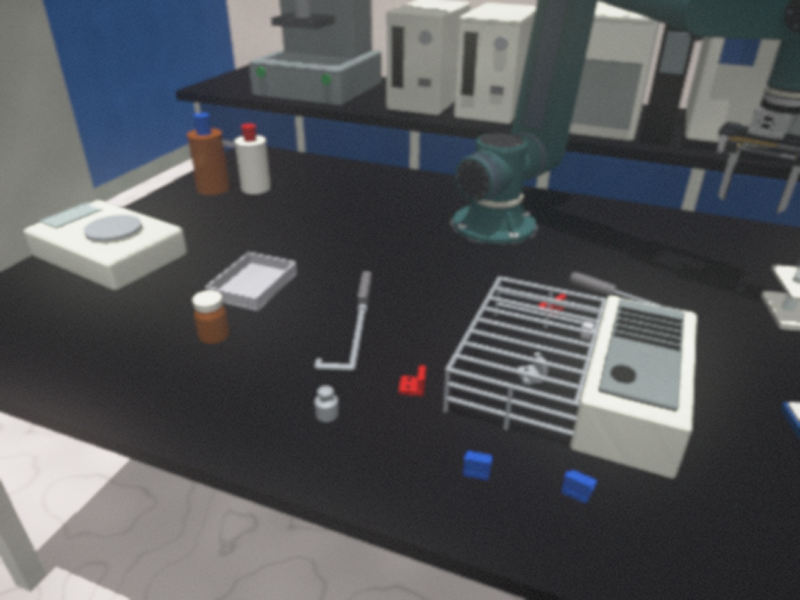

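View pics/v2.png

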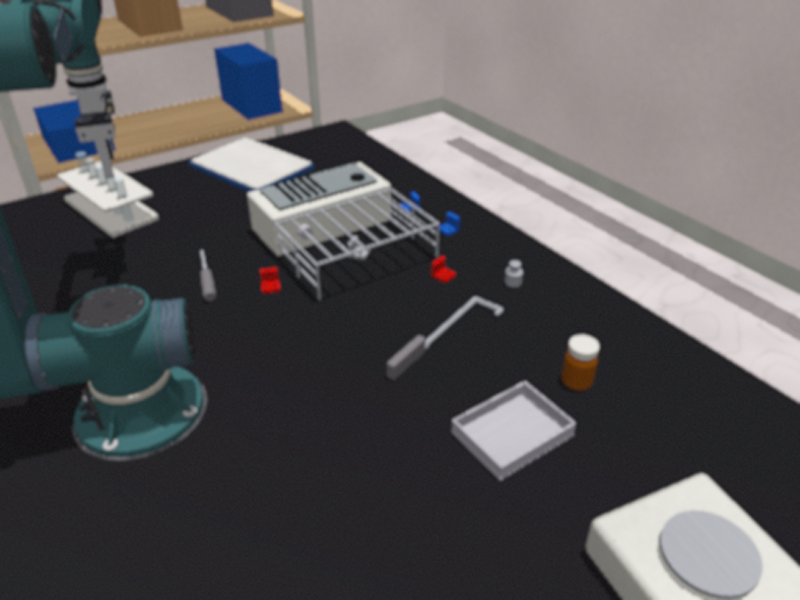

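Two pictures viewed. In the 800x600 scene view the rod's handle is at (365,287), its corner at (352,366) and its hook tip at (318,362). The tray is at (252,280), the jar at (210,315), the weight at (326,403) and the driver at (595,285). The cage mouth is the left side. The silver bracket is inside the cage at (533,370), and the red and blue ones are look-alikes.

Run:
```python
from h import *
def L(n): d=np.load(f'pics/{n}0.npz'); return d['K'],d['T']
S,D=L('scene'),L('side'); s=.64
def tri(a,b):
    A=[];B=[]
    M=np.zeros((3,3));v=np.zeros(3)
    for p,c in((a,S),(b,D)):
        o,d=ray(np.array(p)*s,*c); d/=np.linalg.norm(d);P=np.eye(3)-np.outer(d,d);M+=P;v+=P@o
    return np.linalg.solve(M,v)
for n,a,b in [('mouth near top',(447,368),(438,220)),('mouth far top',(500,280),(320,262)),('far top2',(500,280),(281,222)),('handle top back',(366,272),(390,362)),('hook corner',(352,366),(477,299)),('hooktip',(318,363),(500,310)),('bracket',(533,370),(357,247))]:
    print(n,tri(a,b).round(3))
for n,p,z in [('mouthnearbot',(447,410),0),('handle back',(366,272),.036),('handle front',(362,303),.03),('corner',(352,366),.01),('tip',(318,362),.01),('bracket',(533,372),.02),('weight',(326,418),0),('jar',(211,340),0),('redL',(410,392),0),('driver h',(572,280),.015),('driver h2',(612,290),.015),('tip',(655,303),.01)]: print('scene',n,onz(np.array(p)*s,z,*S).round(3))
for n,p,z in [('mouthL bot',(320,295),0),('mouthR bot',(438,257),0),('handle back',(390,372),.0),('handle back',(392,367),.018),('handle front',(425,342),.018),('corner',(477,299),.008),('tip',(500,310),.008),('bracket',(357,250),.02),('weight',(514,283),0),('jar',(578,384),0),('tray',(526,384),.03),('tray',(574,427),.03),('tray',(501,475),.0),('tray',(501,463),.03),('tray',(454,425),.03),('driver',(209,298),.01),('driver tip',(202,252),.01)]: print('side',n,onz(np.array(p)*s,z,*D).round(3))
```

```text
mouth near top [0.707 0.105 0.094]
mouth far top [0.413 0.113 0.089]
far top2 [0.395 0.147 0.129]
handle top back [ 0.397 -0.173  0.035]
hook corner [ 0.668 -0.082  0.01 ]
hooktip [ 0.683 -0.139  0.01 ]
bracket [0.563 0.218 0.016]
scene mouthnearbot [0.7   0.105 0.   ]
scene handle back [ 0.401 -0.174  0.036]
scene handle front [ 0.505 -0.136  0.03 ]
scene corner [ 0.667 -0.081  0.01 ]
scene tip [ 0.68  -0.141  0.01 ]
scene bracket [0.576 0.218 0.02 ]
scene weight [ 0.791 -0.068  0.   ]
scene jar [ 0.686 -0.364  0.   ]
scene redL [0.682 0.034 0.   ]
scene driver h [0.231 0.232 0.015]
scene driver h2 [0.24  0.316 0.015]
scene tip [0.25  0.402 0.01 ]
side mouthL bot [0.412 0.123 0.   ]
side mouthR bot [0.706 0.103 0.   ]
side handle back [ 0.403 -0.16   0.   ]
side handle back [ 0.403 -0.167  0.018]
side handle front [ 0.493 -0.144  0.018]
side corner [ 0.67  -0.082  0.008]
side tip [ 0.685 -0.137  0.008]
side bracket [0.552 0.205 0.02 ]
side weight [ 0.781 -0.073  0.   ]
side jar [ 0.664 -0.375  0.   ]
side tray [ 0.563 -0.345  0.03 ]
side tray [ 0.559 -0.462  0.03 ]
side tray [ 0.417 -0.453  0.   ]
side tray [ 0.414 -0.453  0.03 ]
side tray [ 0.402 -0.351  0.03 ]
side driver [0.21 0.23 0.01]
side driver tip [0.262 0.41  0.01 ]
```

Request:
{"name": "drive_tool", "arguments": {
  "commands": [
    [[0.6,-0.95,0.1],[0,0,-0.88]],
    [[0.6,-0.95,0.1],[0,0,-0.88]],
    [[0.6,-0.95,0.1],[0,0,-0.88]],
    [[0.6,-0.95,0.1],[0,0,-0.88]],
    [[0.6,-0.95,0.1],[0,0,-0.88]],
    [[0.6,-0.95,0.1],[0,0,-0.88]],
    [[0.6,-0.95,0.1],[0,0,-0.88]],
    [[0.6,-0.95,0.1],[0,0,-0.88]],
    [[0.6,-0.95,0.1],[0,0,-0.88]],
    [[0.6,-0.95,0.1],[0,0,-0.88]],
    [[0.6,-0.95,0.1],[0,0,-0.88]],
    [[0.6,-0.95,0.1],[0,0,-0.88]]
  ]
}}

```text
time_s: 1.35
position: [0.3194, 0.2464, 0.2342]
orientation: [0.158, 0.69, -0.158, 0.688]
force: [-0.3, 0.4, 0.2]
width: 0.0941
```

Request:
{"name": "drive_tool", "arguments": {
  "commands": [
    [[0.4,-0.6,0.15],[0,0,-0.4]],
    [[0.4,-0.6,0.15],[0,0,-0.4]],
    [[0.4,-0.6,0.15],[0,0,-0.4]],
    [[0.4,-0.6,0.15],[0,0,-0.4]],
    [[0.4,-0.6,0.15],[0,0,-0.4]],
    [[0.4,-0.6,0.15],[0,0,-0.4]],
    [[0.4,-0.6,0.15],[0,0,-0.4]],
    [[0.4,-0.6,0.15],[0,0,-0.4]]
  ]
}}

```text
time_s: 2.15
position: [0.4392, 0.0665, 0.2789]
orientation: [0.414, 0.574, -0.414, 0.573]
force: [0.1, 0.3, -0.3]
width: 0.0941
```

Run:
```python
from h import *
print(bot.get_obs()['position'],bot.get_obs()['orientation'],bot.get_obs()['joints'].round(2))
i,K,T=shot('wrist'); cv2.imwrite('pics/w1.png',i); np.savez('pics/wrist1.npz',K=K,T=T)
cv2.imwrite('pics/v3.png',cv2.resize(i,(800,600),interpolation=cv2.INTER_CUBIC))
```

```text
[0.43917197 0.06645826 0.27889285] [ 0.413944    0.57432309 -0.41355359  0.57251794] [ 0.02 -0.15  1.46  0.    1.84  1.27]
```

View pics/v3.png

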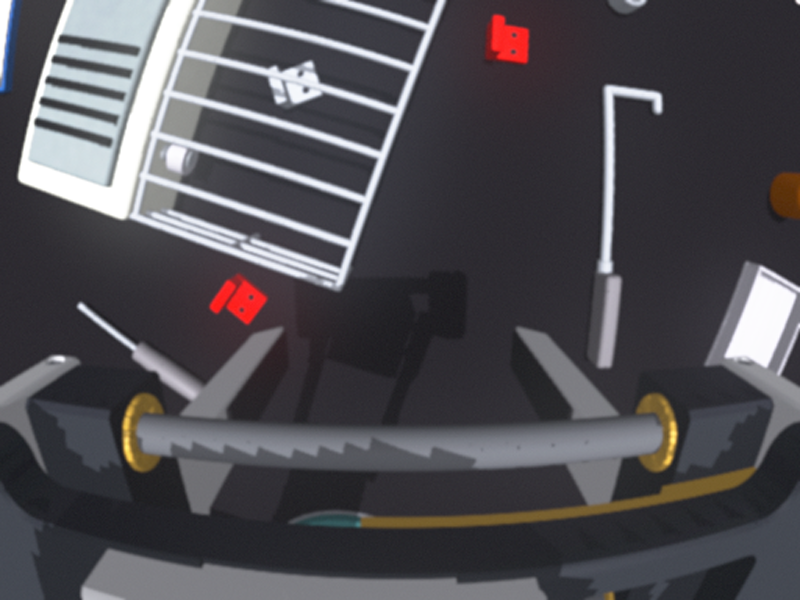

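Third picture. The bracket is at (297,84), with its base holes towards the mouth and its flange on the left, under a roof wire. The handle is at (604,320), the hook corner at (608,90) and the hook tip at (658,107). The mouth top wire runs from (443,0) to (343,285).

Run:
```python
from h import *
d=np.load('pics/wrist1.npz');c=(d['K'],d['T'],True)
for n,p,z in [('mouthtop far',(343,285),.088),('mouth top',(443,0),.088),('br right top',(314,62),.01),('br right bot',(323,94),.01),('fl',(270,68),.036),('fl',(282,105),.036),('hfront',(597,274),.036),('hfront',(619,276),.036),('hback',(589,365),.036),('hback',(611,366),.036),('neck',(606,266),.01),('corner',(608,90),.01),('tip',(658,94),.01),('ret',(658,110),.01),('coupl',(180,158),.055),('red',(508,62),0),('driver',(205,395),.01)]:
    print(n,onz(np.array(p)*.64,z,*c).round(4))
i=cv2.imread('pics/w1.png'); cv2.imwrite('pics/v4.png',cv2.resize(i[15:95,130:250],(780,520),interpolation=cv2.INTER_CUBIC))
```

```text
mouthtop far [0.4093 0.1048 0.088 ]
mouth top [0.6593 0.1022 0.088 ]
br right top [0.5911 0.2036 0.01  ]
br right bot [0.5625 0.1844 0.01  ]
fl [0.5703 0.2355 0.036 ]
fl [0.5392 0.2125 0.036 ]
hfront [ 0.485  -0.1238  0.036 ]
hfront [ 0.4913 -0.1483  0.036 ]
hback [ 0.3943 -0.1569  0.036 ]
hback [ 0.4004 -0.1829  0.036 ]
neck [ 0.4951 -0.1434  0.01  ]
corner [ 0.6682 -0.0816  0.01  ]
tip [ 0.6915 -0.1387  0.01  ]
ret [ 0.6745 -0.1439  0.01  ]
coupl [0.4674 0.289  0.055 ]
red [0.6552 0.0242 0.    ]
driver [0.215  0.2254 0.01  ]
```

View pics/v4.png

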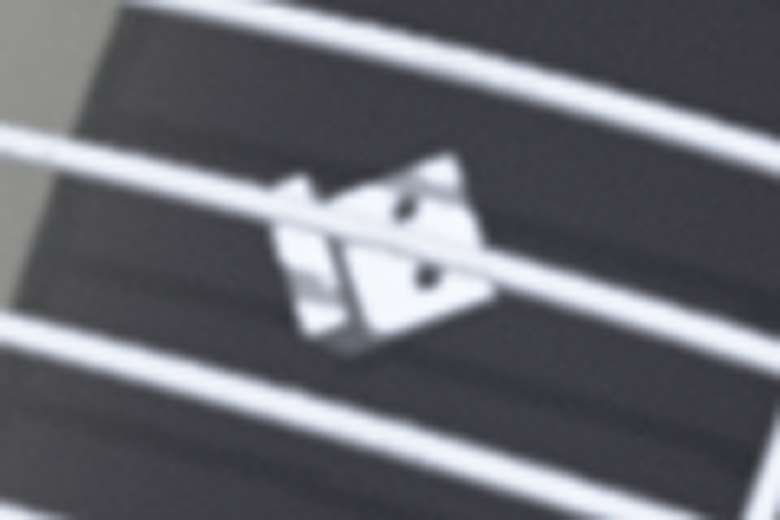

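The crop (4 viewed) confirms the bare-steel bracket: flange on the far side, yaw about -56°, centre about (0.566, 0.211). Next I go to the handle.

Request:
{"name": "drive_tool", "arguments": {
  "commands": [
    [[0,-0.75,-0.3],[0,0,0]],
    [[0,-0.75,-0.3],[0,0,0]],
    [[0,-0.75,-0.3],[0,0,0]],
    [[0,-0.75,-0.3],[0,0,0]],
    [[0,-0.75,-0.3],[0,0,0]],
    [[0,-0.75,-0.3],[0,0,0]],
    [[0,-0.75,-0.75],[0,0,0]],
    [[0,-0.75,-0.75],[0,0,0]],
    [[0,-0.75,-0.75],[0,0,0]],
    [[0,-0.75,-0.9],[0,0,0]],
    [[0,-0.75,-0.9],[0,0,0]],
    [[0,-0.75,-0.9],[0,0,0]]
  ],
  "jaw": 0.0
}}

```text
time_s: 3.4
position: [0.4393, -0.1572, 0.0096]
orientation: [0.413, 0.575, -0.413, 0.573]
force: [-0.3, -0.3, 0.8]
width: 0.0469
```

Run:
```python
from h import *
print(bot.get_obs()['position'],bot.get_obs()['force'])
i,K,T=shot('wrist'); cv2.imwrite('pics/w2.png',i)
cv2.imwrite('pics/v5.png',i)
```

```text
[ 0.43929417 -0.15718848  0.00961648] [-0.26424171 -0.28278657  0.77490997]
```

View pics/v5.png

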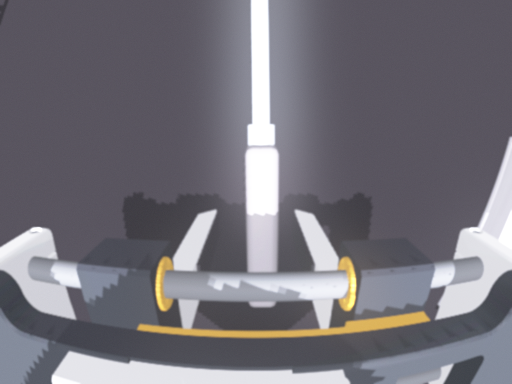

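The handle (262,220) sits centred between the fingers and is aligned with them (5 viewed). I close, then lift and swing the rod.

Request:
{"name": "drive_tool", "arguments": {
  "commands": [
    [[0,0,0],[0,0,0]],
    [[0,0,0],[0,0,0]],
    [[0,0,0],[0,0,0]],
    [[0,0,0],[0,0,0]],
    [[0,0,0],[0,0,0]],
    [[0,0,0],[0,0,0]],
    [[0,0,0.05],[0,0,0]],
    [[0,0,0.1],[0,0,0]],
    [[0,0,0.15],[0,0,0]],
    [[0,0,0.15],[0,0,0]]
  ],
  "jaw": -1,
  "grip_force": 45
}}

```text
time_s: 4.45
position: [0.4416, -0.1584, 0.0574]
orientation: [0.414, 0.573, -0.412, 0.575]
force: [0.1, -0.5, -1.0]
width: 0.0176
```

Request:
{"name": "drive_tool", "arguments": {
  "commands": [
    [[0.02,-0.05,0],[0,0,0.08]],
    [[0.04,-0.1,0],[0,0,0.15]],
    [[0.06,-0.14,0],[0,0,0.22]],
    [[0.08,-0.14,0],[0,0,0.29]],
    [[0.08,-0.14,0],[0,0,0.36]],
    [[0.08,-0.14,0],[0,0,0.43]],
    [[0.08,-0.14,0],[0,0,0.5]],
    [[0.08,-0.14,0],[0,0,0.56]],
    [[0.08,-0.14,0],[0,0,0.6]],
    [[0.08,-0.14,0],[0,0,0.62]],
    [[0.08,-0.14,0],[0,0,0.62]]
  ]
}}

```text
time_s: 5.55
position: [0.4645, -0.1998, 0.0556]
orientation: [0.005, 0.708, -0.001, 0.707]
force: [-0.3, -0.4, -1.9]
width: 0.0175
```

Run:
```python
from h import *
print(bot.get_obs()['position'],bot.get_obs()['orientation'],bot.get_obs()['force'])
i,K,T=shot('wrist'); cv2.imwrite('pics/w3.png',i); np.savez('pics/wrist3.npz',K=K,T=T)
cv2.imwrite('pics/v6.png',cv2.resize(i[:240],(800,375),interpolation=cv2.INTER_CUBIC))
i,K,T=shot('side'); cv2.imwrite('pics/s3.png',i)
```

```text
[ 0.46453496 -0.19976298  0.05557146] [ 0.00488386  0.7076081  -0.00110678  0.70658736] [-0.28419142 -0.41021031 -1.94035524]
```

View pics/v6.png

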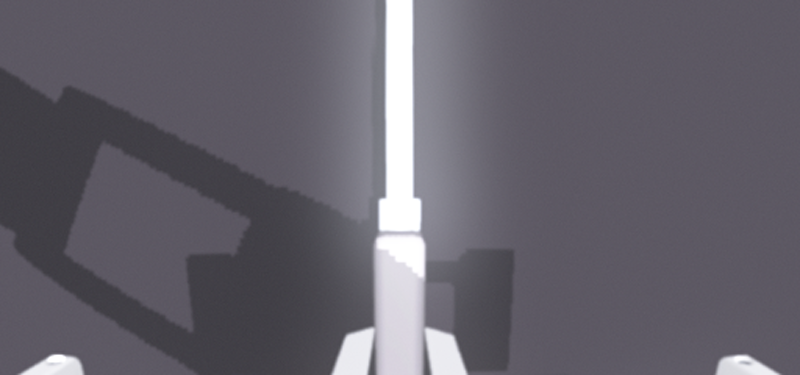

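The wrist view (6 viewed) shows the rod aligned with the handle, but its hook is out of view. I lower it and check the hook in the scene and side cameras.

Request:
{"name": "drive_tool", "arguments": {
  "commands": [
    [[0,0,-0.05],[0,0,0]],
    [[0,0,-0.1],[0,0,0]],
    [[0,0,-0.14],[0,0,0]],
    [[0,0,-0.14],[0,0,0]]
  ]
}}

```text
time_s: 6.05
position: [0.4642, -0.1996, 0.0128]
orientation: [0.005, 0.708, -0.001, 0.706]
force: [-0.5, 0.3, -1.7]
width: 0.018
```

Run:
```python
from h import *
print(bot.get_obs()['position'],bot.get_obs()['force'])
a,K,T=shot('scene'); np.savez('pics/s4.npz',K=K,T=T); cv2.imwrite('pics/sc4.png',a)
b,K,T=shot('side'); cv2.imwrite('pics/si4.png',b)
v=np.hstack([cv2.resize(a[160:310,190:390],(400,300),interpolation=2),cv2.resize(b[100:250,150:350],(400,300),interpolation=2)])
cv2.imwrite('pics/v7.png',v)
```

```text
[ 0.46422702 -0.1996204   0.01281603] [-0.48036816  0.31901787 -1.73578515]
```

View pics/v7.png

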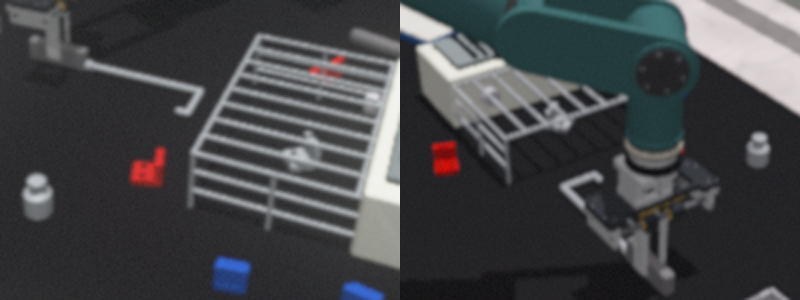

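```bash
cat >> h.py <<'E'
def L(n): d=np.load(f'pics/{n}0.npz'); return d['K'],d['T']
def tri(a,b):
    M=np.zeros((3,3));v=np.zeros(3)
    for p,c in((a,L('scene')),(b,L('side'))):
        o,d=ray(p,*c); d=d/np.linalg.norm(d);P=np.eye(3)-np.outer(d,d);M+=P;v+=P@o
    return np.linalg.solve(M,v)
E
python3 - <<'E'
from h import *
print(tri((291.5,205),(231.5,193.5)),tri((284,213),(249.5,188.5)))
for p in [(291.5,205),(287,210)]: print(onz(p,.011,*L('scene')))
for p in [(231.5,193.5)]: print(onz(p,.011,*L('side')))
# wire/mouth in scene crop
print(onz((190+190/2,160+207/2),0,*L('scene')))
E
```

```text
[0.46475526 0.04328746 0.00905079] [0.52356248 0.03445286 0.0132669 ]
[0.4654835  0.04492473 0.011     ]
[0.49561746 0.040421   0.011     ]
[0.46380589 0.03887701 0.011     ]
[0.70521776 0.10399898 0.        ]
```

Hook corner at (0.4645, 0.043), height about 10 mm, matching the grip geometry (7 viewed). I advance along the lane to the left of the bracket.

Request:
{"name": "drive_tool", "arguments": {
  "commands": [
    [[-0.01,0.06,0],[0,0,0]],
    [[-0.01,0.13,0],[0,0,0]],
    [[-0.01,0.2,0],[0,0,0]],
    [[-0.01,0.27,0],[0,0,0]],
    [[-0.01,0.34,0],[0,0,0]],
    [[-0.01,0.41,0],[0,0,0]],
    [[-0.01,0.48,0],[0,0,0]],
    [[-0.01,0.55,0],[0,0,0]],
    [[-0.01,0.62,0],[0,0,0]],
    [[-0.01,0.69,0],[0,0,0]],
    [[-0.01,0.75,0],[0,0,0]],
    [[-0.01,0.75,0],[0,0,0]]
  ]
}}

```text
time_s: 7.35
position: [0.461, 0.0277, 0.014]
orientation: [0.004, 0.708, -0.0, 0.707]
force: [-0.3, -0.6, -1.6]
width: 0.0173
```

Request:
{"name": "drive_tool", "arguments": {
  "commands": [
    [[0.03,0,0],[0,0,0]],
    [[0.06,0,0],[0,0,0]],
    [[0.09,0,0],[0,0,0]],
    [[0.12,0,0],[0,0,0]],
    [[0.15,0,0],[0,0,0]],
    [[0.18,0,0],[0,0,0]],
    [[0.21,0,0],[0,0,0]],
    [[0.225,0,0],[0,0,0]],
    [[0.225,0,0],[0,0,0]]
  ]
}}

```text
time_s: 8.25
position: [0.5291, 0.0276, 0.0139]
orientation: [0.004, 0.708, -0.0, 0.707]
force: [0.1, 0.7, -2.6]
width: 0.0177
```

Run:
```python
from h import *
print(bot.get_obs()['position'],bot.get_obs()['force'])
a,K,T=shot('scene'); cv2.imwrite('pics/sc5.png',a)
b,K,T=shot('wrist'); cv2.imwrite('pics/w5.png',b); np.savez('pics/wrist5.npz',K=K,T=T)
v=np.hstack([cv2.resize(a[170:290,270:430],(480,360),interpolation=2),cv2.resize(b[0:240,150:362],(318,360),interpolation=2)])
cv2.imwrite('pics/v8.png',v)
```

```text
[0.52909651 0.02759434 0.01391192] [ 0.14677893  0.7131301  -2.62797536]
```

View pics/v8.png

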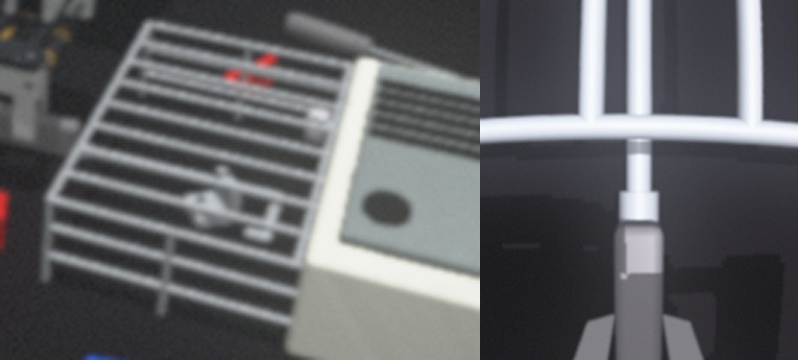

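The hook lies behind the bracket (8 viewed), with the return tip at (262,235) and the bracket at (215,205). Now a slow pull.

Request:
{"name": "drive_tool", "arguments": {
  "commands": [
    [[0,-0.03,-0.007],[0,0,0]],
    [[0,-0.06,-0.007],[0,0,0]],
    [[0,-0.09,-0.007],[0,0,0]],
    [[0,-0.12,-0.007],[0,0,0]],
    [[0,-0.15,-0.007],[0,0,0]],
    [[0,-0.18,-0.007],[0,0,0]],
    [[0,-0.21,-0.007],[0,0,0]],
    [[0,-0.24,-0.007],[0,0,0]],
    [[0,-0.27,-0.007],[0,0,0]],
    [[0,-0.3,-0.007],[0,0,0]],
    [[0,-0.33,-0.007],[0,0,0]],
    [[0,-0.36,-0.007],[0,0,0]]
  ]
}}

```text
time_s: 9.55
position: [0.5283, -0.0808, 0.0119]
orientation: [0.005, 0.708, 0.0, 0.706]
force: [0.3, 4.2, 1.8]
width: 0.0177
```

Request:
{"name": "drive_tool", "arguments": {
  "commands": [
    [[0,-0.03,0],[0,0,0]],
    [[0,-0.06,0],[0,0,0]],
    [[0,-0.09,0],[0,0,0]],
    [[0,-0.12,0],[0,0,0]],
    [[0,-0.15,0],[0,0,0]],
    [[0,-0.18,0],[0,0,0]],
    [[0,-0.21,0],[0,0,0]],
    [[0,-0.24,0],[0,0,0]],
    [[0,-0.27,0],[0,0,0]],
    [[0,-0.3,0],[0,0,0]],
    [[0,-0.33,0],[0,0,0]],
    [[0,-0.36,0],[0,0,0]]
  ]
}}

```text
time_s: 10.75
position: [0.5282, -0.1895, 0.0119]
orientation: [0.005, 0.708, 0.0, 0.706]
force: [-0.4, 5.3, 2.5]
width: 0.0172
```

Run:
```python
from h import *
print(bot.get_obs()['position'],bot.get_obs()['force'])
a,K,T=shot('scene'); cv2.imwrite('pics/sc6.png',a)
b,K,T=shot('side'); cv2.imwrite('pics/si6.png',b)
v=np.hstack([cv2.resize(a[160:310,190:390],(400,300),interpolation=2),cv2.resize(b[100:250,150:350],(400,300),interpolation=2)])
cv2.imwrite('pics/v9.png',v)
```

```text
[ 0.52822993 -0.18947779  0.01188837] [-0.40562053  5.29802021  2.4682946 ]
```

View pics/v9.png

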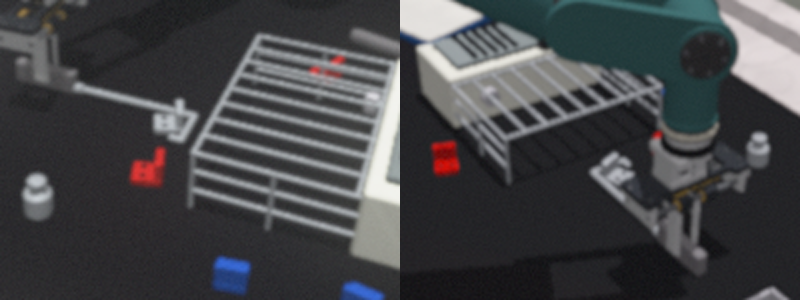

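The bracket is out and held in the hook (scene crop (170,122), 9 viewed). I pull 45 mm further, unhook forward, then slide the rod towards the robot.

Request:
{"name": "drive_tool", "arguments": {
  "commands": [
    [[0,-0.04,0],[0,0,0]],
    [[0,-0.08,0],[0,0,0]],
    [[0,-0.12,0],[0,0,0]],
    [[0,-0.15,0],[0,0,0]],
    [[0,-0.15,0],[0,0,0]],
    [[0,-0.11,0],[0,0,0]],
    [[0,-0.08,0],[0,0,0]],
    [[0,-0.06,0],[0,0,0]],
    [[0,-0.06,0],[0,0,0]],
    [[-0.04,-0.06,0],[0,0,0]],
    [[-0.09,-0.06,0],[0,0,0]],
    [[-0.14,-0.06,0],[0,0,0]]
  ]
}}

```text
time_s: 12.05
position: [0.4858, -0.2087, 0.0119]
orientation: [0.004, 0.707, -0.001, 0.707]
force: [2.0, 0.8, 2.1]
width: 0.0176
```

Request:
{"name": "drive_tool", "arguments": {
  "commands": [
    [[-0.06,0,0],[0,0,0]],
    [[-0.12,0,0],[0,0,0]],
    [[-0.18,0,0],[0,0,0]],
    [[-0.23,0,0],[0,0,0]],
    [[-0.23,0,0],[0,0,0]],
    [[-0.23,0,-0.005],[0,0,0]],
    [[-0.23,0,-0.008],[0,0,0]],
    [[-0.23,0,-0.008],[0,0,0]]
  ]
}}

```text
time_s: 12.85
position: [0.4145, -0.2082, 0.0119]
orientation: [0.004, 0.709, -0.0, 0.705]
force: [-12.3, 3.6, 20.7]
width: 0.0176
```

Request:
{"name": "drive_tool", "arguments": {
  "commands": [
    [[0,0,0],[0,0,0]],
    [[0,0,0],[0,0,0]],
    [[0,0,0],[0,0,0]],
    [[0,0,0],[0,0,0]],
    [[0,0,0.05],[0,0,0]],
    [[0,0,0.15],[0,0,0]],
    [[0,0,0.3],[0,0,0]],
    [[0,0,0.45],[0,0,0]],
    [[0,0,0.6],[0,0,0]],
    [[0,0.1,0.6],[0,0,0]],
    [[0,0.2,0.6],[0,0,0]],
    [[0,0.2,0.6],[0,0,0]]
  ],
  "jaw": 0.28
}}

```text
time_s: 14.05
position: [0.4146, -0.1459, 0.1921]
orientation: [0.003, 0.709, 0.001, 0.705]
force: [0.0, -0.5, -0.7]
width: 0.0602
```

Run:
```python
from h import *
print(bot.get_obs()['position'],bot.get_obs()['orientation'])
b,K,T=shot('wrist'); cv2.imwrite('pics/w7.png',b); np.savez('pics/wrist7.npz',K=K,T=T)
cv2.imwrite('pics/v10.png',cv2.resize(b,(800,600),interpolation=2))
```

```text
[ 0.41463568 -0.14592108  0.19210549] [0.00341623 0.70920657 0.00118898 0.70499146]
```

View pics/v10.png

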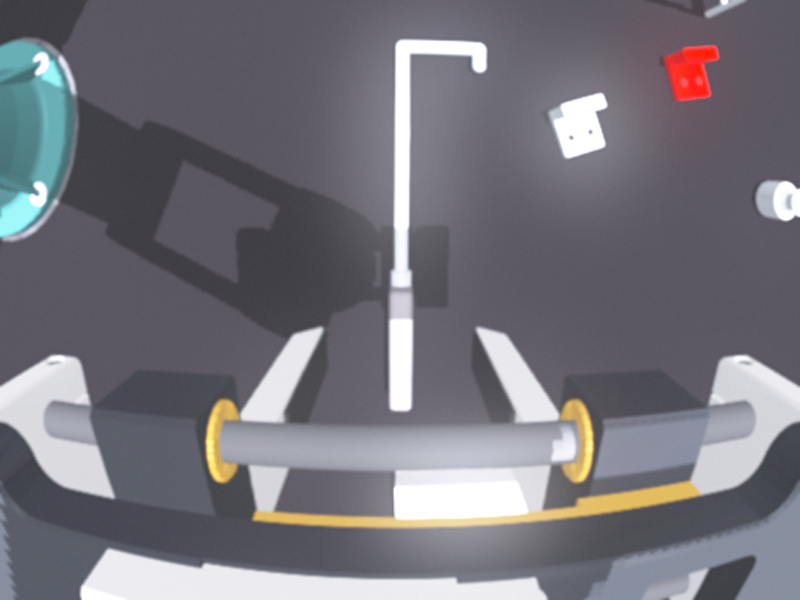

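The rod lies flat (handle (400,350), hook (440,48)), and the bracket stands freely at (580,130) with its flange on the far side (10 viewed).

Run:
```python
from h import *
d=np.load('pics/wrist7.npz');c=(d['K'],d['T'],True)
f=lambda p,z:onz(np.array(p)*.64,z,*c)[:2]
a,b=f((569,158),.01),f((606,148),.01); g,h=f((561,106),.036),f((606,95),.036)
print(a,b,g,h)
e=b-a; print('len',np.hypot(*e),'yaw y-axis',np.degrees(np.arctan2(e[1],e[0])), np.degrees(np.arctan2(*(h-g)[::-1])))
for n,p,z in [('hook',(402,47),.012),('tip',(480,47),.012),('hend',(400,408),.036)]: print(n,f(p,z))
for n,p in [('handletop',(400,290))]: print(f(p,.036))
```

```text
[ 0.55066928 -0.05500968] [ 0.58394252 -0.04426426] [ 0.53466671 -0.01759442] [ 0.57234124 -0.00506998]
len 0.034965303862106896 yaw y-axis 17.897594365114653 18.38876126636696
hook [0.41701501 0.02940401]
tip [0.47772784 0.03112583]
hend [ 0.41486678 -0.25510744]
[ 0.41506542 -0.15743326]
```

Request:
{"name": "drive_tool", "arguments": {
  "commands": [
    [[0.48,0.4,0],[0,0,0.157]],
    [[0.48,0.4,0],[0,0,0.157]],
    [[0.48,0.4,0],[0,0,0.157]],
    [[0.48,0.4,0],[0,0,0.157]],
    [[0.48,0.4,-0.1],[0,0,0.157]],
    [[0.48,0.4,-0.25],[0,0,0.157]],
    [[0.48,0.4,-0.4],[0,0,0.157]],
    [[0.48,0.4,-0.5],[0,0,0.157]],
    [[0.48,0.4,-0.57],[0,0,0.157]],
    [[0.48,0.4,-0.61],[0,0,0.157]],
    [[0.48,0.4,-0.61],[0,0,0.157]],
    [[0.48,0.4,-0.61],[0,0,0.157]]
  ]
}}

```text
time_s: 15.3
position: [0.5593, -0.0279, 0.0093]
orientation: [-0.108, 0.701, 0.11, 0.696]
force: [-0.9, -0.0, 0.3]
width: 0.0599
```

Request:
{"name": "drive_tool", "arguments": {
  "commands": [
    [[0,0,0],[0,0,0]],
    [[0,0,0],[0,0,0]],
    [[0,0,0],[0,0,0]],
    [[0,0,0],[0,0,0]],
    [[0,0,0],[0,0,0]],
    [[0,0,0],[0,0,0]]
  ],
  "jaw": -1,
  "grip_force": 30
}}

```text
time_s: 15.9
position: [0.5606, -0.0278, 0.0103]
orientation: [-0.108, 0.7, 0.11, 0.697]
force: [2.3, 0.5, 2.9]
width: 0.0157
```

The width is 15.7 mm rather than 36, so I check.

Run:
```python
from h import *
print(bot.get_obs()['position'],bot.get_obs()['width'],bot.get_obs()['force'])
a,K,T=shot('scene'); cv2.imwrite('pics/sc8.png',a)
b,K,T=shot('wrist'); cv2.imwrite('pics/w8.png',b)
print(bot.get_obs()['width'])
v=np.hstack([cv2.resize(a[180:280,220:320],(400,400),interpolation=2),cv2.resize(b[60:260,156:356],(400,400),interpolation=2)])
cv2.imwrite('pics/v11.png',v)
```

```text
[ 0.56056791 -0.02775346  0.01031364] 0.01566622464414554 [2.26559193 0.51653078 2.86701724]
0.007468377368278853
```

View pics/v11.png

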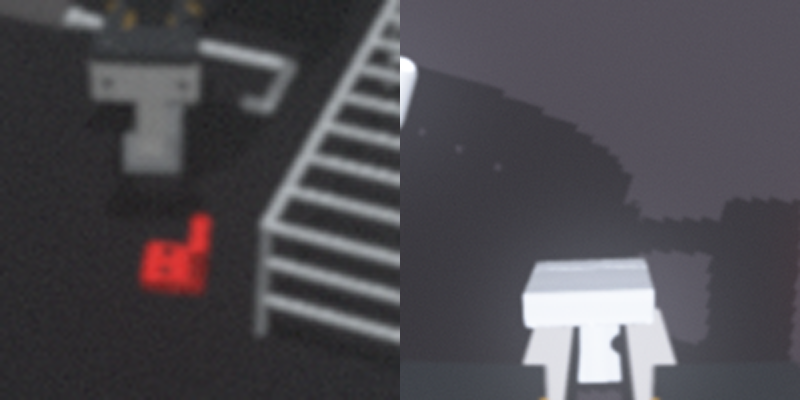

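The picture (11 viewed) shows why. The fingers are resting on top of the base, just in front of the flange (flange top at crop (525–655, 290–325)). I measure the flange top and regrip on it.

Run:
```python
from h import *
b,K,T=shot('wrist')
o=bot.get_obs(); print(o['position'],o['orientation'],o['width'])
q=[]
for p in [(526,291),(655,289),(526,326),(655,322)]:
    px=(156+(p[0]-400)/2,60+p[1]/2); q.append(onz(px,.036,K,T,True)[:2]); print(px,q[-1])
q=np.array(q); print(q.mean(0),[np.degrees(np.arctan2(*(q[i+1]-q[i])[::-1])) for i in(0,2)])
```

```text
[ 0.56031633 -0.02785643  0.01029034] [-0.10788807  0.70009927  0.1101597   0.69719869] 0.003208807495997902
(219.0, 205.5) [ 0.53619805 -0.01475806]
(283.5, 204.5) [ 0.56922137 -0.00353118]
(219.0, 223.0) [ 0.5389387  -0.02450953]
(283.5, 221.0) [ 0.57236277 -0.01248342]
[ 0.55418022 -0.01382055] [np.float64(18.776393289952882), np.float64(19.78893684043409)]
```

Request:
{"name": "drive_tool", "arguments": {
  "commands": [
    [[0,0,0.03],[0,0,0]],
    [[0,0,0.03],[0,0,0]],
    [[0,0,0.03],[0,0,0]],
    [[0,0,0.03],[0,0,0]],
    [[0,0,0.03],[0,0,0]],
    [[0,0,0.1],[0,0,0]],
    [[0,0,0.2],[0,0,0]],
    [[0,0,0.2],[0,0,0]]
  ],
  "jaw": 0.28
}}

```text
time_s: 16.85
position: [0.5633, -0.0283, 0.0747]
orientation: [-0.109, 0.697, 0.109, 0.7]
force: [-0.1, 0.1, 1.0]
width: 0.0598
```

Run:
```python
from h import *
b,K,T=shot('wrist'); cv2.imwrite('pics/w9.png',b); np.savez('pics/wrist9.npz',K=K,T=T)
o=bot.get_obs(); print(o['position'],o['width'])
g=cv2.cvtColor(b,cv2.COLOR_BGR2GRAY); m=(g>150).astype(np.uint8)
n,l,s,c=cv2.connectedComponentsWithStats(m)
for k in range(1,n):
    if s[k,4]>80: print(s[k],c[k].round(1), cv2.minAreaRect(cv2.findNonZero((l==k).astype(np.uint8))))
for r in range(150,250,6): print(' '.join(f'{v:3d}' for v in g[r,190:320:5]))
```

```text
[ 0.56197093 -0.02811121  0.07243301] 0.06034846762481407
[ 267    0  245  118 6628] [433.2  48.8] ((388.99993896484375, 58.49999237060547), (243.99996948242188, 116.99998474121094), 0.0)
[  82   78  102  164 2759] [118.6 136.4] ((127.5294189453125, 165.88235473632812), (75.18604278564453, 167.34957885742188), 14.03624439239502)
[ 224  170   49   48 1998] [248.7 192.7] ((248.0, 193.5), (48.0, 47.0), 0.0)
[ 154  210   53   61 1308] [180.2 242.6] ((184.30764770507812, 241.53842163085938), (24.96150779724121, 76.54862976074219), 33.690067291259766)
[ 305  210   52   61 1305] [330.5 242.6] ((326.076904296875, 241.61537170410156), (75.99392700195312, 25.516212463378906), 56.3099365234375)
[   0  227   74   92 3183] [ 34.6 270.7] ((32.53473663330078, 277.85992431640625), (97.65853118896484, 58.4569206237793), 75.3236083984375)
[ 160  227  352  110 5762] [393.8 293.2] ((338.63909912109375, 298.9554138183594), (81.7665023803711, 358.7121887207031), 77.25257873535156)
[133 257  19  51 462] [140.2 282.4] ((141.72048950195312, 281.94439697265625), (17.553930282592773, 50.19424819946289), 1.7899
[... 1572 characters left out ...]
  74 227 234 235 237 238 234 237 235 197  77  76  73  74  70  68 167 135  77
207 207 206 119  69  70  69  76 192 214 213 212 211 197 187 180 130  76  75  80  73  70  67  84 206 205
206 206 193  64  81  87  86  88  88  89  89  92  93  92  91  92  91  89  88  89  87  86  85  62 170 206
206 206  83  66  79  86  87  86  87  88  90  88  90  89  90  90  88  87  87  85  85  85  81  63  69 204
207 168  64  64  76  84  85  86  86  85  89  89  89  87  88  88  87  87  85  84  84  85  79  63  62 138
204  69  62  64  83  84  85  85  84  83  86  85  86  86  86  85  84  83  84  84  81  84  83  62  63  63
132  66  63  68  83  84  84  83  85  84  85  85  84  83  84  82  84  82  83  83  83  81  83  71  63  63
```

Request:
{"name": "drive_tool", "arguments": {
  "commands": [
    [[-0.025,0.04,0],[0,0,0]],
    [[-0.025,0.04,-0.05],[0,0,0]],
    [[-0.025,0.04,-0.1],[0,0,0]],
    [[-0.025,0.04,-0.15],[0,0,0]],
    [[-0.025,0.04,-0.19],[0,0,0]],
    [[-0.025,0.04,-0.22],[0,0,0]],
    [[-0.025,0.04,-0.225],[0,0,0]],
    [[-0.025,0.04,-0.225],[0,0,0]]
  ]
}}

```text
time_s: 17.7
position: [0.5544, -0.0162, 0.0045]
orientation: [-0.108, 0.699, 0.11, 0.699]
force: [0.4, 0.5, 0.0]
width: 0.0602
```

Request:
{"name": "drive_tool", "arguments": {
  "commands": [
    [[0,0,0],[0,0,0]],
    [[0,0,0],[0,0,0]],
    [[0,0,0],[0,0,0]],
    [[0,0,0],[0,0,0]],
    [[0,0,0],[0,0,0]],
    [[0,0,0],[0,0,0]],
    [[0,0,0],[0,0,0]]
  ],
  "jaw": -1,
  "grip_force": 30
}}

```text
time_s: 18.4
position: [0.5546, -0.0162, 0.0051]
orientation: [-0.108, 0.699, 0.11, 0.699]
force: [-2.9, -0.1, 5.3]
width: 0.0356
```

Request:
{"name": "drive_tool", "arguments": {
  "commands": [
    [[0,0,0.1],[0,0,0]],
    [[0,0,0.2],[0,0,0]],
    [[0,0,0.3],[0,0,0]],
    [[0,0,0.4],[0,0,0]],
    [[-0.03,-0.1,0.4],[0,0,0]],
    [[-0.06,-0.2,0.4],[0,0,0]],
    [[-0.09,-0.3,0.4],[0,0,0]],
    [[-0.12,-0.4,0.4],[0,0,0]],
    [[-0.15,-0.5,0.4],[0,0,0]],
    [[-0.18,-0.6,0.4],[0,0,0]],
    [[-0.2,-0.7,0.4],[0,0,0]],
    [[-0.2,-0.8,0.4],[0,0,0]]
  ]
}}

```text
time_s: 19.6
position: [0.4933, -0.2571, 0.1238]
orientation: [-0.108, 0.699, 0.11, 0.698]
force: [1.0, -0.9, -2.1]
width: 0.0359
```

Run:
```python
from h import *
o=bot.get_obs(); print(o['position'],o['width'],o['joints'].round(2))
b,K,T=shot('wrist'); cv2.imwrite('pics/w10.png',b); np.savez('pics/wrist10.npz',K=K,T=T)
i=cv2.imread('pics/scene0.png'); c=L('scene')
# tray centre from scene rim/floor: inner floor bright blob, both fixed views
for n,roi in (('scene',(155,200,125,195)),('side',(240,310,285,375))):
    im=cv2.imread(f'pics/{n}0.png'); r0,r1,c0,c1=roi
    g=cv2.cvtColor(im,cv2.COLOR_BGR2GRAY); m=np.zeros_like(g); m[r0:r1,c0:c1]=g[r0:r1,c0:c1]>70
    p=cv2.findNonZero(m); h=cv2.convexHull(p); a=cv2.approxPolyDP(h,4,True)[:,0]
    print(n,[(q.tolist(),onz(q,.03,*L(n))[:2].round(3).tolist(),onz(q,.0,*L(n))[:2].round(3).tolist()) for q in a])
```

```text
[ 0.49334724 -0.25707526  0.12377441] 0.03585659578242491 [-0.58  0.13  1.48  0.    1.53 -0.89]
scene [([189, 167], [0.407, -0.341], [0.361, -0.371]), ([189, 176], [0.46, -0.311], [0.416, -0.339]), ([166, 198], [0.6, -0.309], [0.563, -0.337]), ([125, 199], [0.652, -0.419], [0.617, -0.452]), ([125, 186], [0.591, -0.465], [0.553, -0.5]), ([158, 160], [0.404, -0.467], [0.358, -0.502])]
side [([368, 272], [0.563, -0.46], [0.588, -0.442]), ([362, 282], [0.527, -0.476], [0.55, -0.458]), ([320, 307], [0.392, -0.476], [0.41, -0.459]), ([289, 276], [0.39, -0.359], [0.408, -0.338]), ([289, 267], [0.409, -0.335], [0.428, -0.313]), ([337, 243], [0.571, -0.337], [0.596, -0.315])]
```

Request:
{"name": "drive_tool", "arguments": {
  "commands": [
    [[-0.02,-0.15,0],[0,0,0]],
    [[-0.04,-0.3,0],[0,0,0]],
    [[-0.04,-0.45,0],[0,0,0]],
    [[-0.04,-0.45,0],[0,0,0]],
    [[-0.04,-0.45,-0.1],[0,0,0]],
    [[-0.04,-0.45,-0.2],[0,0,0]],
    [[-0.04,-0.45,-0.28],[0,0,0]],
    [[-0.04,-0.45,-0.33],[0,0,0]],
    [[-0.04,-0.45,-0.36],[0,0,0]],
    [[-0.04,-0.45,-0.37],[0,0,0]],
    [[-0.04,-0.45,-0.375],[0,0,0]],
    [[-0.04,-0.45,-0.375],[0,0,0]]
  ]
}}

```text
time_s: 20.85
position: [0.4821, -0.3978, 0.0125]
orientation: [-0.109, 0.699, 0.106, 0.699]
force: [0.0, 0.7, -2.5]
width: 0.0355
```

Request:
{"name": "drive_tool", "arguments": {
  "commands": [
    [[0,0,-0.004],[0,0,0]],
    [[0,0,-0.008],[0,0,0]],
    [[0,0,-0.01],[0,0,0]],
    [[0,0,-0.01],[0,0,0]]
  ]
}}

```text
time_s: 21.25
position: [0.4821, -0.3978, 0.0095]
orientation: [-0.109, 0.699, 0.106, 0.699]
force: [-0.3, 0.7, -2.4]
width: 0.0358
```

Request:
{"name": "drive_tool", "arguments": {
  "commands": [
    [[0,0,-0.004],[0,0,0]],
    [[0,0,-0.007],[0,0,0]],
    [[0,0,-0.007],[0,0,0]]
  ]
}}

```text
time_s: 21.55
position: [0.4822, -0.3979, 0.0092]
orientation: [-0.109, 0.699, 0.106, 0.699]
force: [-2.3, 2.2, 5.0]
width: 0.0359
```

Contact with the tray floor, so I release (60 mm opening, room inside the tray), rise and look.

Request:
{"name": "drive_tool", "arguments": {
  "commands": [
    [[0,0,0],[0,0,0]],
    [[0,0,0],[0,0,0]],
    [[0,0,0],[0,0,0]],
    [[0,0,0],[0,0,0]],
    [[0,0,0.06],[0,0,0]],
    [[0,0,0.15],[0,0,0]],
    [[0,0,0.3],[0,0,0]],
    [[0,0,0.5],[0,0,0]],
    [[0,-0.1,0.6],[0,0,0]],
    [[0,-0.1,0.6],[0,0,0]]
  ],
  "jaw": 0.2
}}

```text
time_s: 22.55
position: [0.4842, -0.4329, 0.1978]
orientation: [-0.113, 0.696, 0.1, 0.702]
force: [1.0, -0.0, 1.0]
width: 0.0563
```

Run:
```python
from h import *
o=bot.get_obs(); print(o['position'],o['width'],o['force'])
a,K,T=shot('scene'); b,_,_=shot('side'); w,_,_=shot('wrist')
cv2.imwrite('pics/v12.png',np.vstack([np.hstack([cv2.resize(a[130:310,110:350],(400,300),interpolation=2),cv2.resize(b[120:330,200:480],(400,300),interpolation=2)]),cv2.resize(w[0:192],(800,300))]))
for n in('jar','weight'): pass
```

```text
[ 0.48418184 -0.43287696  0.19775572] 0.056256303966426675 [ 1.01768067 -0.01517125  1.04929241]
```

View pics/v12.png

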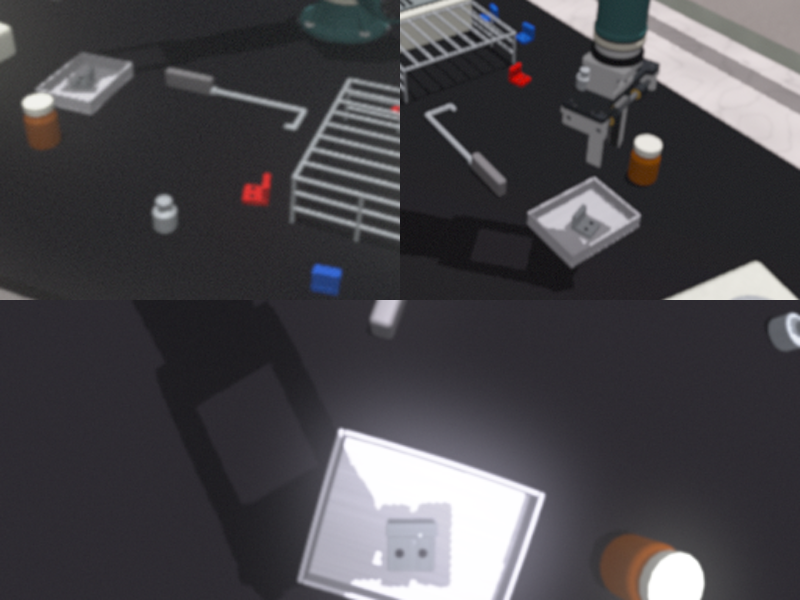

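The last picture (12 viewed) shows the bracket standing on its base mid-tray (wrist (412,545)). The rod lies flat in front of the guard, and the jar and weight are where they were. Handing in.

```bash
python3 -c "
from h import *
print(bot.get_obs()['joint_velocities'].round(3)); print(bot.sign_off())"
```

```text
[ 0.009  0.015  0.046 -0.001  0.001 -0.001]
the job is handed in; nothing more can be done
None
```

I hooked the bracket out of the guard with the rod, laid the rod flat on the bench and stood the bracket in the tray. I handed the job in at about 23 s of the 72 s allowed; no verdict is reported.

- **Final state:** The last pictures show the bracket standing on its base near the middle of the tray. The rod lies flat with its hook about 75 mm outside the guard's mouth, and the gripper is clear of everything.
- **Bystanders:** The jar and the weight look unmoved, judged by eye. The screwdriver was not in the last views, but nothing went near it after the start.
- **What went wrong on the way:** My first grip on the bracket, out on the open bench, failed. The fingers closed above its base to under 16 mm instead of 36 mm. I lifted, measured again and regripped at 35.6 mm.
- **Small disagreements:** The placing ended about 7 mm off my aim in y, well inside the tray's tolerance. At hand-in the arm was still settling slightly, with joint speeds up to 0.05 rad/s.

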